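# Pack the anvil level and slide the reference block to its stops

### The arm

A 7-joint arm with a two-finger parallel gripper is mounted at the origin on the work surface. World frame = base frame: x ahead of the robot, y to its left, z up, the work surface at z = 0. Lengths are in m, angles in degrees, forces in N, time in s.
With the tool pointing down it reaches from about 0.425 to 0.925 m from the base axis. Payload 6.8 kg.
Tool frame: the origin (TCP) lies midway between the tips of the shut fingers; the grasp point (between the pads) lies 19 mm behind it (arm.grip_point_offset is the distance from the TCP to the grasp point, in m); z points along the fingers, y is the direction in which the jaws open and shut (so a half turn about z gives the same grasp; the last joint's range is limited). The gripper opens to 88 mm and grips with 3 to 60 N. Pads are 20 mm wide; open, the fingers measure 115 mm over their backs; the gripper's body (75 mm by 178 mm) begins 61 mm behind the grasp point.
Start: joints at [-80.621, 27.33, 1.283, 89.118, -0.659, 63.558, -4.761], TCP at [0.181, 0.65, 0.223] pointing down, gripper open.
Joint ranges: [-169.35, 169.35], [-19.33, 120.38], [-80.79, 83.38], [13.8, 139.57], [-78.32, 258.32], [9.67, 109.79], [-169.56, 169.56]. Speed limits (degrees/s): [136.94, 136.94, 180, 180, 180, 180, 180].

### API

Orientations are given as a 3x3 rotation matrix whose columns are the frame's x, y, z axes.
In Python, from cell import arm gives the robot as it stands. The module is installed in compiled form; this text tells all that it offers.
- The arm moves only by the tool jog_arm, never from a script. Its argument "steps" is a list of rows, each a list of 3 entries, a list of its own where there are three numbers: the shift along the tool's x, y, z in mm, then the turn, a rotation vector about the tool's x, y, z in rad, then the closure, from 0 (fully open) to 1 (shut). A call has 1 to 10 rows; each row is the pose to reach, as a shift and turn from the pose commanded when the call began, along the tool's axes at that moment; what a row does not reach only later rows make up. A row lasts 1/8 s, in which the tool goes at most 62.5 mm and 10.7 degrees, less where a joint would pass 70% of its speed; a pose out of reach is approached as far as the arm can. A call with a gripper value outside its range is refused whole. The fingers move at their own pace and stop on an object; "grip_force" is the grip in N (left out, the last holds). Time passes only in rows, so rows that repeat a pose let the fingers close. It gives the time, the measured TCP pose, the force and the opening at its end, in the units of the state.
- arm.read_state(): the state, without advancing time (a new reading comes with each control period).
- arm.read_camera(name): name is "side" or "top" or "wrist"; returns (picture, depth): 384x512x3 uint8, red, green, blue; 384x512 float32, m along the optical axis (not along the pixel's ray), 0 where there is no reading.
- arm.get_calibration(name): a dict with "intrinsics" (3x3 intrinsics, pixels), "dist" ([k1, k2, p1, p2, k3] as OpenCV has them; the pictures are not rectified), "extrinsics" (4x4, takes a point from camera to world coordinates). Camera axes: x right, y down, z forward; pixel columns grow to the right and rows downward; lengths in m; the calibration is good to about 2 mm. A picture is of the moment at which its call begins: read the wrist's pose just before it. get_calibration takes no time and is no camera call; for the wrist camera it gives the pose at the moment of the call.
- arm.job_done(): hands the job in, once; it reports no verdict.
The state is a dict: "t": time; "qpos": joint angles; "joint_vel": joint speeds; "joint_torque": joint torques, N m; "tool_pos": TCP position; "tool_rot": TCP orientation; "ft_force": force on the tool from outside, world axes, zero at the start; "ft_torque": the same for the moment, N m; "gripper_width": opening from 0.0 (shut) to 1.0 (fully open).
Only numpy, scipy, OpenCV 4.12 (cv2) and the standard library are available. Lean on these libraries where they do the work, as an engineer would, in place of code of your own. Each camera call takes 0.05 s, during which the arm holds its last target. There are 200 camera calls.

### The job

Build up the anvil that stands in the stand's gap with the right choice of packing plates, laid flat and square on it, until its top is level with the tables on either side. Then slide the round reference block, without lifting or tipping it, off the loading table and over the packing until it rests against both stop pins of the test table. Leave the packing in place and do not disturb the loupe, the indenter and the brass weight that stand among the plates.

Things in the scene. Friction and masses are not known exactly. Their poses are not given: they have to be found in the camera images.
- stand: fixed grey-painted stand with steel tops; origin on the bench under its middle, x across the stand, y along it (the sliding direction). Its loading table spans y -220 to -50 mm, top 80 mm above the bench; then a gap 100 mm long from y -50 to +50, open at both x sides; then the test table, y +50 to +200, top 78 mm (2 mm below the loading table). Both tables are 130 mm wide in x, have no side rails
- gap (a point): middle of the gap, at the height of the loading table's top (80 mm above the bench)
- nest (a point): where the centre of the round block's underside must come: on the test table's top, 120 mm in y from the stand's middle. Two fixed dark stop pins (radius 8 mm, 22 mm tall) stand beyond it, at stand x -37 and +37 mm, y 164 mm; the block touches both when its axis is at this point
- block: round flat aluminium reference block, diameter 100 mm, 24 mm high, 0.5 kg, rounded edges, too wide for a gripper; origin at the centre of its underside; stands on the loading table at the start. It slides easily when pushed low at its rim from behind, for instance by two fingers held about 60 mm apart
- block_mid (a point): centre of the round block, half-way up (12 mm)
- anvil_low: the low anvil; origin at the centre of its underside, on the bench; a fixed round steel anvil, its top 56 mm across, 26 mm tall. One of the three anvils stands in the middle of the stand's gap, the other two are spares away from it; in the gap its top lies 54 mm below the loading table, so plates of 53 mm in all fill it best (1 mm below the loading table, 1 mm above the test table)
- anvil_middle: the middle anvil; origin at the centre of its underside, on the bench; a fixed round steel anvil, its top 56 mm across, 32 mm tall. One of the three anvils stands in the middle of the stand's gap, the other two are spares away from it; in the gap its top lies 48 mm below the loading table, so plates of 47 mm in all fill it best (1 mm below the loading table, 1 mm above the test table)
- anvil_high: the high anvil; origin at the centre of its underside, on the bench; a fixed round steel anvil, its top 56 mm across, 37 mm tall. One of the three anvils stands in the middle of the stand's gap, the other two are spares away from it; in the gap its top lies 43 mm below the loading table, so plates of 42 mm in all fill it best (1 mm below the loading table, 1 mm above the test table)
- plate_11_mid (a point): centre of the loose plain aluminium packing plate 11 mm thick, 60 mm (x) by 80 mm (y), half-way up; lies flat on the bench at the start. Gripped across its 60 mm width. Plates lie on the anvil with their 80 mm along the stand's y (10 mm clear of the gap's walls at each end)
- plate_17_mid (a point): centre of the loose plain aluminium packing plate 17 mm thick, 60 mm (x) by 80 mm (y), half-way up; lies flat on the bench at the start. Gripped across its 60 mm width. Plates lie on the anvil with their 80 mm along the stand's y (10 mm clear of the gap's walls at each end)
- plate_25_mid (a point): centre of the loose plain aluminium packing plate 25 mm thick, 60 mm (x) by 80 mm (y), half-way up; lies flat on the bench at the start. Gripped across its 60 mm width. Plates lie on the anvil with their 80 mm along the stand's y (10 mm clear of the gap's walls at each end)
- plate_36_mid (a point): centre of the loose plain aluminium packing plate 36 mm thick, 60 mm (x) by 80 mm (y), half-way up; lies flat on the bench at the start. Gripped across its 60 mm width. Plates lie on the anvil with their 80 mm along the stand's y (10 mm clear of the gap's walls at each end)
- loupe: black loupe, diameter 38 mm, 36 mm tall, among the plates; a bystander; origin at its underside
- indenter: small dark steel indenter, diameter 34 mm, 42 mm tall, among the plates; a bystander; origin at its underside
- weight: brass weight, diameter 40 mm, 40 mm tall, among the plates; a bystander; origin at its underside
Not all that is in view belongs to the job. What is shaped like the part that bears plate_17_mid but blue or orange is not meant.

How it is judged (in metres and radians):
On the way:
1. the packing is level in the gap and released while the block is still on the loading table (((z of plate_11_mid in the frame of stand between 0.0715 and 0.0755 m and x of plate_11_mid in the frame of stand between -0.015 and 0.015 m and y of plate_11_mid in the frame of stand between -0.015 and 0.015 m and angle between plate_11_mid's own z axis and vertical below 0.06 rad and angle between the y axis of plate_11_mid and the y axis of stand, either way round below 0.2 rad) or (z of plate_17_mid in the frame of stand between 0.0685 and 0.0725 m and x of plate_17_mid in the frame of stand between -0.015 and 0.015 m and y of plate_17_mid in the frame of stand between -0.015 and 0.015 m and angle between plate_17_mid's own z axis and vertical below 0.06 rad and angle between the y axis of plate_17_mid and the y axis of stand, either way round below 0.2 rad) or (z of plate_25_mid in the frame of stand between 0.0645 and 0.0685 m and x of plate_25_mid in the frame of stand between -0.015 and 0.015 m and y of plate_25_mid in the frame of stand between -0.015 and 0.015 m and angle between plate_25_mid's own z axis and vertical below 0.06 rad and angle between the y axis of plate_25_mid and the y axis of stand, either way round below 0.2 rad) or (z of plate_36_mid in the frame of stand between 0.059 and 0.063 m and x of plate_36_mid in the frame of stand between -0.015 and 0.015 m and y of plate_36_mid in the frame of stand between -0.015 and 0.015 m and angle between plate_36_mid's own z axis and vertical below 0.06 rad and angle between the y axis of plate_36_mid and the y axis of stand, either way round below 0.2 rad)) and y of block_mid in the frame of stand below -0.1 m and contact force between the fingers and anything else below 0.5 N), for 0.3 s.
At the end, for the whole second after the job is handed in: Block flat on the test table, axis within 3 mm of the nest point; top plate of the packing still flat in the gap: top within 2 mm of 1 mm below the loading table, centre within 15 mm of the gap's middle, length within 0.2 rad of the stand's; all at rest (((z of plate_11_mid in the frame of stand between 0.0715 and 0.0755 m and x of plate_11_mid in the frame of stand between -0.015 and 0.015 m and y of plate_11_mid in the frame of stand between -0.015 and 0.015 m and angle between plate_11_mid's own z axis and vertical below 0.06 rad and angle between the y axis of plate_11_mid and the y axis of stand, either way round below 0.2 rad) or (z of plate_17_mid in the frame of stand between 0.0685 and 0.0725 m and x of plate_17_mid in the frame of stand between -0.015 and 0.015 m and y of plate_17_mid in the frame of stand between -0.015 and 0.015 m and angle between plate_17_mid's own z axis and vertical below 0.06 rad and angle between the y axis of plate_17_mid and the y axis of stand, either way round below 0.2 rad) or (z of plate_25_mid in the frame of stand between 0.0645 and 0.0685 m and x of plate_25_mid in the frame of stand between -0.015 and 0.015 m and y of plate_25_mid in the frame of stand between -0.015 and 0.015 m and angle between plate_25_mid's own z axis and vertical below 0.06 rad and angle between the y axis of plate_25_mid and the y axis of stand, either way round below 0.2 rad) or (z of plate_36_mid in the frame of stand between 0.059 and 0.063 m and x of plate_36_mid in the frame of stand between -0.015 and 0.015 m and y of plate_36_mid in the frame of stand between -0.015 and 0.015 m and angle between plate_36_mid's own z axis and vertical below 0.06 rad and angle between the y axis of plate_36_mid and the y axis of stand, either way round below 0.2 rad)) and horizontal distance between block_mid and nest below 0.003 m and z of block_mid in the frame of stand between 0.087 and 0.093 m and angle between block_mid's own z axis and vertical below 0.04 rad and linear speed of block below 0.01 m/s); the robot touches nothing.
It fails at once if the round block is lifted, dropped or tipped (z of block_mid in the frame of stand above 0.102 m or z of block_mid in the frame of stand below 0.08 m or angle between block_mid's own z axis and vertical above 0.15 rad).
It fails at once if a bystander is moved more than 25 mm (distance of any of loupe, indenter, weight from where it was at the start of the episode above 0.025 m).
It also fails if it takes over 72 s, if anything falls off the work surface, if the arm or the gripper's body presses on something with over 40 N, if the wrist force passes 120 N, or if a joint passes its speed limit or range.

## Working session

There is one attempt and no reset: what is moved stays moved. The work goes in short steps, Python scripts to look and compute and a tool call to move; the robot and the scene stay as the last step left them, time stands still between calls to the robot, and variables do not carry over. Pictures are saved under pics/ and viewed, about 8 in all and at most 12, crops included, and the job is handed in when it is done.

Besides the shell and the picture viewer there is one more tool, called after ">>>" as a command line: name --argument value ..., lists and objects as JSON in quotes. jog_arm: Moves the arm, as the interface text tells. Its arguments: {"type":"object","properties":{"steps":{"type":"array","items":{"type":"array"}},"grip_force":{"type":"number"}},"required":["steps"]}

```bash
mkdir -p pics; cat > h.py <<'E'
import numpy as np, cv2
from cell import arm
def shot(n):
    c=arm.get_calibration(n); im,d=arm.read_camera(n); return im,d,c
def cloud(d,c):
    h,w=d.shape; K=np.array(c["intrinsics"]);T=np.array(c["extrinsics"])
    u,v=np.meshgrid(np.arange(w),np.arange(h))
    p=cv2.undistortPoints(np.stack([u,v],-1).reshape(-1,1,2).astype(np.float64),K,np.array(c["dist"],float)).reshape(h,w,2)
    P=np.dstack([p,np.ones((h,w))])*d[...,None]
    P=P@T[:3,:3].T+T[:3,3]; P[d==0]=np.nan
    return P
def save(n,im): cv2.imwrite("pics/"+n,im[...,::-1])
E
python3 - <<'E'
from h import *
for n in ("top","side"):
    im,d,c=shot(n); np.savez(n+".npz",im=im,P=cloud(d,c)); print(n,np.round(c["extrinsics"],2).tolist())
    save(n+".png",im)
s=arm.read_state(); print(s["t"],s["tool_pos"],np.round(s["tool_rot"],2).tolist(),arm.grip_point_offset)
E
```

```text
top [[0.02, -0.99, 0.12, 0.37], [-1.0, -0.02, 0.01, -0.05], [-0.01, -0.12, -0.99, 1.24], [0.0, 0.0, 0.0, 1.0]]
side [[-0.96, -0.21, 0.2, 0.28], [-0.29, 0.66, -0.69, 0.65], [0.01, -0.72, -0.7, 0.79], [0.0, 0.0, 0.0, 1.0]]
0.1 [0.18110928 0.64969198 0.22178395] [[-0.96, 0.27, -0.0], [0.27, 0.96, -0.0], [-0.0, -0.0, -1.0]] 0.0187
```

View pics/top.png

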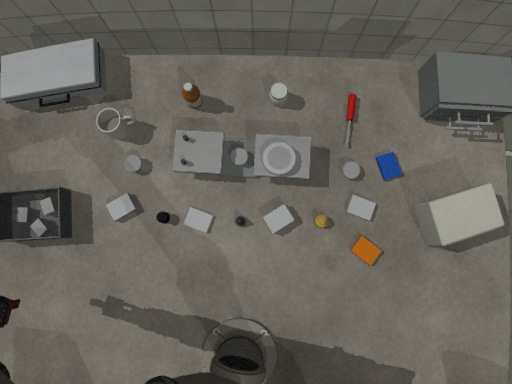

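View pics/side.png

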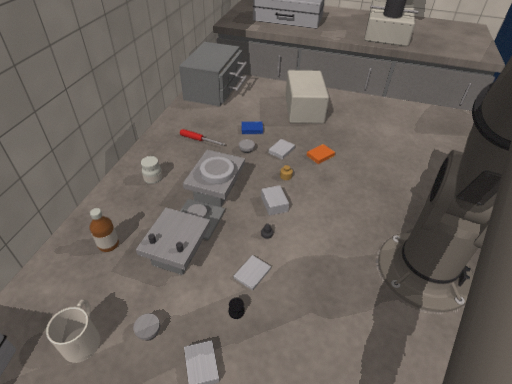

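The top view shows four plain plates at (121,207), (199,220), (279,219) and (362,207). The blue (389,166) and orange (366,250) ones are decoys. The test table with its pins is at (198,152), the loading table with the block at (283,157), and the gap anvil at (239,157). The spare anvils are at (134,163) and (352,171). Bystanders: loupe (163,217), indenter (241,221), weight (321,221).

```bash
python3 - <<'E'
from h import *
T=np.load("top.npz");P=T["P"];im=T["im"].astype(int)
bench=P[230:260,180:330].reshape(-1,3);print("bench z",np.nanmedian(bench[:,2]),np.nanstd(bench[:,2]))
for n,u,v in [("A",121,207),("B",199,220),("C",279,219),("D",362,207)]:
    r=P[v-24:v+25,u-24:u+25]; z0=np.nanmedian(P[v-3:v+4,u-3:u+4,2])
    m=(abs(r[...,2]-z0)<.004)&(im[v-24:v+25,u-24:u+25].min(2)>110)
    k,l,s,_=cv2.connectedComponentsWithStats(m.astype(np.uint8)); m=l==l[24,24]
    (c,wh,a)=cv2.minAreaRect((r[m][:,:2]*1000).astype(np.float32)); 
    if wh[0]>wh[1]: a+=90; wh=wh[::-1]
    # long axis direction angle = a+90
    print(n,"top z",round(z0*1e3,1),np.round(c,1),np.round(wh,1),"long axis deg",round((a+90)%180,1),"mean",np.round(r[m].mean(0)*1e3,1))
for n,u,v in [("gapanvil",239,157),("sp1",134,163),("sp2",352,171),("load",310,170),("test",205,165),("block",279,157),("loupe",163,217),("ind",241,221),("wt",321,221)]:
    print(n,np.round(np.nanmedian(P[v-2:v+3,u-2:u+3].reshape(-1,3),0)*1e3,1))
def rect(m,n):
    c,wh,a=cv2.minAreaRect((P[m][:,:2]*1000).astype(np.float32)); print(n,np.round(c,1),np.round(wh,1),round(a,1))
z=P[...,2]; U,V=np.meshgrid(np.arange(512),np.arange(384))
rect((abs(z-.08)<.005)&(U>250)&(U<315)&(V>128)&(V<185),"load")
rect((abs(z-.078)<.005)&(U>170)&(U<226)&(V>128)&(V<180),"test")
m=(z>.096)&(z<.112)&(U>255)&(U<305)&(V>135)&(V<180)
print("block",cv2.minEnclosingCircle((P[m][:,:2]*1000).astype(np.float32)))
for n,(a,b) in dict(p1=(186,138),p2=(183,161)).items():
    m=(z>.09)&(z<.105)&(abs(U-a)<6)&(abs(V-b)<6); print(n,m.sum(),np.round(np.nanmean(P[m],0)*1e3,1) if m.any() else 0)
m=(z>.02)&(z<.045)&(abs(U-239)<9)&(abs(V-157)<9);print("anvil",np.round(P[m].mean(0)*1e3,1),cv2.minEnclosingCircle((P[m][:,:2]*1000).astype(np.float32)))
im=np.load("top.npz")["im"]; save("crop.png",cv2.resize(im[120:270,90:410],None,fx=2.5,fy=2.5,interpolation=cv2.INTER_CUBIC))
E
```

```text
bench z 0.00010569430321349937 0.003149686124313469
A top z 24.3 [458.  393.3] [60.1 80.1] long axis deg 121.7 mean [457.9 393.8  24.5]
B top z 11.0 [422.4 141. ] [151.1 155.2] long axis deg 92.8 mean [nan nan nan]
C top z 35.7 [ 432.6 -111.7] [59.6 80. ] long axis deg 123.1 mean [ 432.8 -112.3   35.9]
D top z 17.2 [ 474.  -378.3] [61.1 80. ] long axis deg 69.8 mean [ 473.2 -377.7   17.5]
gapanvil [622.4  14.6  37.8]
sp1 [598.3 353.2  32.8]
sp2 [ 588.  -347.5   26.8]
load [ 589.1 -215.5    1.2]
test [587.1 115.8  77.3]
block [ 610.9 -108.6  105.3]
loupe [427.1 248.1  36.4]
ind [420.6   2.9  33.9]
wt [ 425.6 -245.4   40.6]
load [ 621.4 -118.5] [170.8 128.6] 88.0
test [631.  140.9] [149.5 130.9] 88.9
block ((610.4163208007812, -107.28596496582031), 49.625553131103516)
p1 26 [667.8 176.6  99.3]
p2 27 [592.9 179.8  98.6]
anvil [625.9  15.9  37.3] ((627.057373046875, 16.89952278137207), 28.215757369995117)
```

View pics/crop.png

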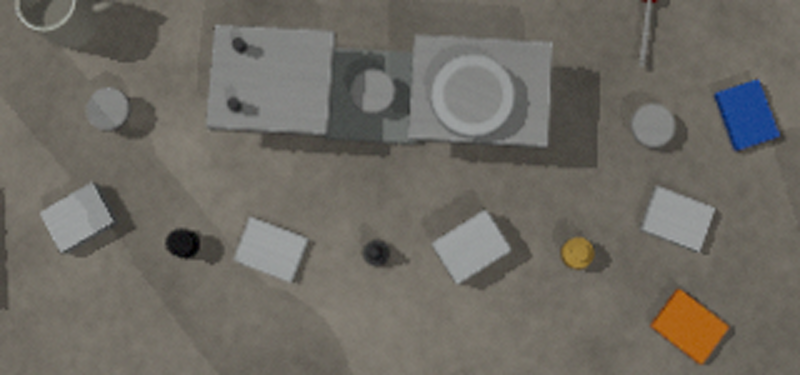

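Heights: A = 25 mm, B = 11, C = 36, D = 17. The gap anvil measures 37.5 mm, so it is the high one (spares are 33 and 27), and 42 mm is needed, which is A (25) plus D (17). From the enlarged crop, D at (679,218) is the plain aluminium plate. Blue (748,115) and orange (690,326) are ruled out by colour. The stand origin is about (626.5, 16.3) mm with yaw about -2.2°.

```bash
cat >> h.py <<'E'
from scipy.spatial.transform import Rotation as Rn
def go(x,y,z,yaw):
    """print shift (mm) and turn to bring TCP to x,y,z mm, tool down, tool y axis at yaw deg"""
    s=arm.read_state();R=np.array(s["tool_rot"]);p=np.array(s["tool_pos"])*1e3
    a=np.radians(yaw);Y=np.array([np.cos(a),np.sin(a),0]);Z=np.array([0,0,-1.]);W=np.column_stack([np.cross(Y,Z),Y,Z])
    print("t",round(s["t"],2),"pos",p.round(1),"shift",(R.T@(np.array([x,y,z])-p)).round(1),"turn",Rn.from_matrix(R.T@W).as_rotvec().round(3),"F",np.round(s["ft_force"],1),"w",round(s["gripper_width"],3))
E
python3 -c "
from h import *
go(458,393.5,120,31.7)"
```

```text
t 0.1 pos [181.1 649.7 221.8] shift [-335.5 -172.3  102.1] turn [-0.002  0.001  0.746] F [-0.4 -0.3  0.2] w 0.999
```

>>> jog_arm --steps '[[[-335.5,-172.3,102],[-0.002,0.001,0.746],0],[[-335.5,-172.3,102],[-0.002,0.001,0.746],0],[[-335.5,-172.3,102],[-0.002,0.001,0.746],0],[[-335.5,-172.3,102],[-0.002,0.001,0.746],0],[[-335.5,-172.3,102],[-0.002,0.001,0.746],0],[[-335.5,-172.3,102],[-0.002,0.001,0.746],0],[[-335.5,-172.3,102],[-0.002,0.001,0.746],0],[[-335.5,-172.3,102],[-0.002,0.001,0.746],0],[[-335.5,-172.3,102],[-0.002,0.001,0.746],0]]' --grip_force 30

```text
t: 1.23
tool_pos: [0.4566, 0.3963, 0.1209]
tool_rot: [[-0.528, 0.849, -0.0], [0.849, 0.528, 0.003], [0.003, 0.001, -1.0]]
ft_force: [-0.6, 0.5, -0.1]
gripper_width: 0.998
```

```bash
python3 -c "
from h import *
go(458,393.5,5,31.7)
im,d,c=shot('wrist');P=cloud(d,c);save('w1.png',im)
m=(abs(P[...,2]-.0245)<.005)&(im.min(2)>100)
k,l,s,ce=cv2.connectedComponentsWithStats(m.astype(np.uint8));i=1+s[1:,4].argmax();m=l==i
print(cv2.minAreaRect((P[m][:,:2]*1000).astype(np.float32)),s[i])"
```

```text
t 1.23 pos [456.6 396.3 120.9] shift [ -3.5  -0.4 115.8] turn [ 0.001 -0.003  0.003] F [-0.6  0.5 -0.1] w 0.998
((455.1225891113281, 394.2437744140625), (60.162723541259766, 80.62777709960938), 31.233402252197266) [ 217  152   71   88 5937]
```

>>> jog_arm --steps '[[[-2,-0.6,58],[0,-0.003,0],0],[[-2,-0.6,100],[0,-0.003,0],0],[[-2,-0.6,115.5],[0,-0.003,0],0],[[-2,-0.6,115.5],[0,-0.003,0],0],[[-2,-0.6,115.5],[0,-0.003,0],1],[[-2,-0.6,115.5],[0,-0.003,0],1],[[-2,-0.6,115.5],[0,-0.003,0],1],[[-2,-0.6,115.5],[0,-0.003,0],1],[[-2,-0.6,115.5],[0,-0.003,0],1]]'

```text
t: 2.4
tool_pos: [0.4584, 0.3923, 0.0059]
tool_rot: [[-0.525, 0.851, 0.001], [0.851, 0.525, -0.0], [-0.001, 0.001, -1.0]]
ft_force: [-2.2, -1.8, 6.4]
gripper_width: 0.682
```

```bash
python3 -c "
from h import *
go(456.6,394,160,31.7)"
```

```text
t 2.4 pos [458.4 392.3   5.9] shift [   2.2   -0.5 -154.1] turn [ 0.001  0.001 -0.   ] F [-2.2 -1.8  6.4] w 0.682
```

Plate 25 is gripped (width 0.682 is about 60 mm). I lift it, then carry it to the gap.

>>> jog_arm --steps '[[[2,0,-40],[0,0,0],1],[[2,0,-100],[0,0,0],1],[[2,0,-150],[0,0,0],1],[[2,0,-150],[0,0,0],1]]'

```text
t: 2.9
tool_pos: [0.4595, 0.3959, 0.1593]
tool_rot: [[-0.525, 0.851, 0.007], [0.851, 0.525, 0.006], [0.001, 0.009, -1.0]]
ft_force: [0.9, 0.4, -3.1]
gripper_width: 0.68
```

```bash
python3 -c "
from h import *
go(626.5,14.3,130,-2.2)"
```

```text
t 2.9 pos [459.5 395.9 159.3] shift [-412.5  -58.5   28.4] turn [ 0.009 -0.004  0.591] F [ 0.9  0.4 -3.1] w 0.68
```

>>> jog_arm --steps '[[[-50,-7,0],[0,0,0.1],1],[[-105,-15,0],[0,0,0.22],1],[[-160,-23,0],[0,0,0.34],1],[[-215,-31,0],[0,0,0.45],1],[[-270,-39,0],[0,0,0.55],1],[[-325,-46,0],[0,0,0.59],1],[[-375,-53,10],[0,0,0.59],1],[[-412,-58,29],[0,0,0.59],1],[[-412,-58,29],[0,0,0.59],1],[[-412,-58,29],[0,0,0.59],1]]'

```text
t: 4.15
tool_pos: [0.6234, 0.0138, 0.1252]
tool_rot: [[0.037, 0.999, -0.001], [0.999, -0.037, -0.0], [-0.0, -0.001, -1.0]]
ft_force: [-0.3, 0.8, -3.0]
gripper_width: 0.681
```

```bash
python3 -c "
from h import *
go(626.5,14.3,44,-2.2)
im,d,c=shot('wrist');P=cloud(d,c);save('w2.png',im)
import json;np.savez('w2.npz',P=P,im=im)
go(626.5,14.3,44,-2.2)"
```

```text
t 4.15 pos [623.4  13.8 125.2] shift [ 0.6  3.1 81.2] turn [-0.001  0.     0.002] F [-0.3  0.8 -3. ] w 0.681
t 4.2 pos [623.7  14.6 125.8] shift [-0.2  2.8 81.8] turn [ 0.    -0.     0.003] F [ 0.2 -0.2 -3.5] w 0.683
```

View pics/w2.png

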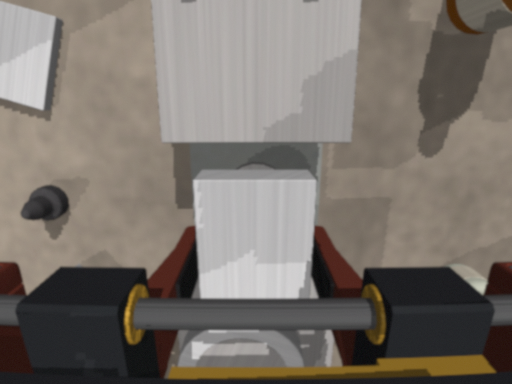

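The wrist view shows the held plate (195–315, 170–300) square to the test table edge (row 142, columns 162–352). I measure both from this one image.

```bash
python3 -c "
from h import *
f=np.load('w2.npz');P=f['P'];z=P[...,2]
U,V=np.meshgrid(np.arange(512),np.arange(384))
s=arm.read_state();print(s['tool_pos'])
m=(abs(z-.078)<.006)&(V<150)&(U>140)&(U<370)
q=P[m]*1e3;print('table z',np.median(q[:,2]),cv2.minAreaRect(q[:,:2].astype(np.float32)))
r=lambda y0,y1:q[(q[:,1]>y0)&(q[:,1]<y1)]
for y in (70,75,90,110):a=r(y,y+4);print(y,a[:,0].min(),a[:,0].max(),a[:,0].mean())
for x in (580,600,620,640,660,680):a=q[abs(q[:,0]-x)<3];print('front',x,a[:,1].min())
m=(z>.13)&(z<.16)&(V>150)&(V<300)&(U>185)&(U<325)
q=P[m]*1e3;print('plate z',np.median(q[:,2]))
q=q[abs(q[:,2]-np.median(q[:,2]))<3]
for x in (600,610,620,630,640):a=q[abs(q[:,0]-x)<2];print('far',x,a[:,1].max())
for y in (30,35,40,45):a=q[abs(q[:,1]-y)<2];print('x',y,a[:,0].min(),a[:,0].max())
"
```

```text
[0.62369009 0.01456936 0.12575135]
table z 77.13717927169532 ((627.4363403320312, 110.9568862915039), (88.17501068115234, 130.64083862304688), 87.85765075683594)
70 561.439882215575 690.7986315440222 626.1285869916918
75 561.540355820422 691.1886831908819 626.3471802535142
90 561.923398748512 691.6927908379894 627.0416422094949
110 562.3660288304766 692.3969799734326 627.715487503357
front 580 68.67367514340928
front 600 67.91338494558097
front 620 67.1002957241968
front 640 66.4580515856445
front 660 65.75714451353556
front 680 65.06298537049804
plate z 143.40452491882303
far 600 58.26691900495271
far 610 57.9752041528046
far 620 57.45110827003099
far 630 57.078602040617795
far 640 56.98229663194113
x 30 593.6685980837501 653.3619504834928
x 35 593.4917340934935 653.763415724814
x 40 594.0431496874719 653.598971641273
x 45 593.9513916433748 654.1225756344651
```

>>> jog_arm --steps '[[[0,1.5,25],[0,0,0],1],[[0,1.5,50],[0,0,0],1],[[0,1.5,68],[0,0,0],1],[[0,1.5,76],[0,0,0],1],[[0,1.5,80],[0,0,0],1],[[0,1.5,80],[0,0,0],1]]'

```text
t: 4.95
tool_pos: [0.6265, 0.0131, 0.047]
tool_rot: [[0.037, 0.999, 0.003], [0.999, -0.037, -0.0], [-0.0, 0.003, -1.0]]
ft_force: [-0.2, 0.7, -3.4]
gripper_width: 0.685
```

```bash
python3 -c "
from h import *
go(625,14.3,43,-2.2)"
```

```text
t 4.95 pos [626.5  13.1  47. ] shift [ 1.2 -1.5  4. ] turn [0.003 0.    0.001] F [-0.2  0.7 -3.4] w 0.685
```

>>> jog_arm --steps '[[[0.5,-0.5,2],[0,0,0],1],[[0.5,-0.5,4],[0,0,0],1],[[0.5,-0.5,4],[0,0,0],1]]'

```text
t: 5.32
tool_pos: [0.6259, 0.0136, 0.043]
tool_rot: [[0.037, 0.999, 0.003], [0.999, -0.037, -0.0], [-0.0, 0.003, -1.0]]
ft_force: [-0.9, 0.4, -0.2]
gripper_width: 0.682
```

The force dropped by the plate's weight, so it is seated. I release it and rise.

>>> jog_arm --steps '[[[0,0,0.5],[0,0,0],1],[[0,0,0.5],[0,0,0],0],[[0,0,0.5],[0,0,0],0],[[0,0,0.5],[0,0,0],0],[[0,0,-25],[0,0,0],0],[[0,0,-80],[0,0,0],0],[[0,0,-120],[0,0,0],0],[[0,0,-120],[0,0,0],0]]'

```text
t: 6.32
tool_pos: [0.6277, 0.0134, 0.1661]
tool_rot: [[0.037, 0.999, 0.009], [0.999, -0.037, 0.001], [0.001, 0.008, -1.0]]
ft_force: [-1.3, 0.5, 0.2]
gripper_width: 1.0
```

```bash
python3 -c "
from h import *
im,d,c=shot('wrist');P=cloud(d,c);save('w3.png',im);z=P[...,2]
U,V=np.meshgrid(np.arange(512),np.arange(384))
m=(abs(z-.062)<.005)&(U>170)&(U<350)&(im.min(2)>80)
k,l,s,ce=cv2.connectedComponentsWithStats(m.astype(np.uint8));i=1+s[1:,4].argmax();m=l==i
q=P[m]*1e3;print(cv2.minAreaRect(q[:,:2].astype(np.float32)),np.median(q[:,2]),s[i])
m=(abs(z-.078)<.006)&(V<190)&(U>140)&(U<370);q=P[m]*1e3
for x in (600,625,650):a=q[abs(q[:,0]-x)<3];print('front',x,a[:,1].min() if len(a) else 0)
a=q[abs(q[:,1]-80)<3];print(a[:,0].min(),a[:,0].max())
go(473.5,-378,150,-20.2)"
```

```text
((625.4840698242188, 17.048425674438477), (80.3417739868164, 60.2021598815918), 87.89993286132812) 61.16022023655371 [ 217  146   69   86 5688]
front 600 67.91482223996242
front 625 66.86992188743154
front 650 66.05294176275778
561.3538870876603 691.0856096846003
t 6.38 pos [626.2  13.7 163.9] shift [-397.  -138.2   13.1] turn [ 0.005 -0.001  0.316] F [-0.3  0.4 -0. ] w 0.999
```

View pics/w3.png

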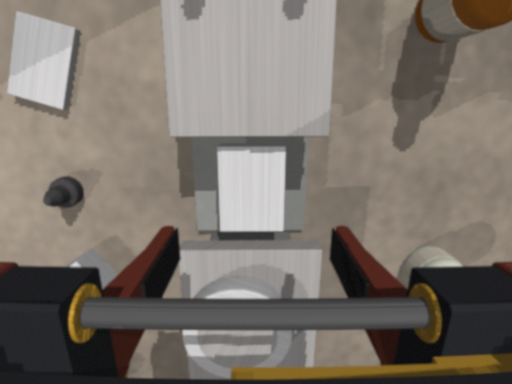

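Plate 25 (217–286, 147–232) lies square and centred, about 1 mm off the gap's middle. On to plate 17.

>>> jog_arm --steps '[[[-55,-19,0],[0,0,0.05],0],[[-112,-39,0],[0,0,0.1],0],[[-170,-59,0],[0,0,0.15],0],[[-228,-79,5],[0,0,0.2],0],[[-285,-99,15],[0,0,0.25],0],[[-342,-119,30],[0,0,0.316],0],[[-397,-138,43],[0,0,0.316],0],[[-397,-138,43],[0,0,0.316],0],[[-397,-138,43],[0,0,0.316],0]]'

```text
t: 7.5
tool_pos: [0.4723, -0.3772, 0.1181]
tool_rot: [[0.346, 0.938, -0.0], [0.938, -0.346, 0.001], [0.001, -0.0, -1.0]]
ft_force: [0.6, 1.0, -0.1]
gripper_width: 1.0
```

```bash
python3 -c "
from h import *
go(473.5,-378,5,-20.2)
im,d,c=shot('wrist');P=cloud(d,c)
m=(abs(P[...,2]-.017)<.005)&(im.min(2)>100)
k,l,s,ce=cv2.connectedComponentsWithStats(m.astype(np.uint8));i=1+s[1:,4].argmax();m=l==i
r=cv2.minAreaRect((P[m][:,:2]*1000).astype(np.float32));print(r,s[i],np.median(P[m][:,2]))
go(r[0][0],r[0][1],5,-20.2)"
```

```text
t 7.5 pos [ 472.3 -377.2  118.1] shift [ -0.5   1.4 113.1] turn [-0.    -0.001 -0.001] F [ 0.6  1.  -0.1] w 1.0
((470.8908386230469, -376.723876953125), (80.35661315917969, 60.06043243408203), 70.32390594482422) [ 219  150   69   87 5737] 0.016151113364489933
t 7.55 pos [ 473.2 -376.4  118.4] shift [ -1.2  -2.1 113.4] turn [ 0.    -0.001  0.001] F [-0.2  0.4 -0.3] w 0.996
```

>>> jog_arm --steps '[[[-1,-0.5,58],[0,0,-0.006],0],[[-1,-0.5,100],[0,0,-0.006],0],[[-1,-0.5,113.5],[0,0,-0.006],0],[[-1,-0.5,113.5],[0,0,-0.006],0],[[-1,-0.5,113.5],[0,0,-0.006],1],[[-1,-0.5,113.5],[0,0,-0.006],1],[[-1,-0.5,113.5],[0,0,-0.006],1],[[-1,-0.5,113.5],[0,0,-0.006],1],[[-1,-0.5,113.5],[0,0,-0.006],1]]'

```text
t: 8.68
tool_pos: [0.4723, -0.3789, 0.0067]
tool_rot: [[0.34, 0.94, 0.002], [0.94, -0.34, -0.0], [0.001, 0.002, -1.0]]
ft_force: [-2.4, 1.7, 6.9]
gripper_width: 0.68
```

>>> jog_arm --steps '[[[0,0,-40],[0,0,0],1],[[0,0,-100],[0,0,0],1],[[0,0,-155],[0,0,0],1],[[0,0,-155],[0,0,0],1]]'

```text
t: 9.18
tool_pos: [0.474, -0.3808, 0.1653]
tool_rot: [[0.341, 0.94, 0.009], [0.94, -0.341, -0.004], [-0.001, 0.01, -1.0]]
ft_force: [-0.3, -0.7, -3.0]
gripper_width: 0.68
```

```bash
python3 -c "
from h import *
go(626,14.5,150,-2.2)"
```

```text
t 9.18 pos [ 474.  -380.8  165.3] shift [423.5   8.1  14.9] turn [ 0.01   0.003 -0.309] F [-0.3 -0.7 -3. ] w 0.68
```

>>> jog_arm --steps '[[[50,1,0],[0,0,-0.05],1],[[108,2,0],[0,0,-0.12],1],[[166,3,0],[0,0,-0.18],1],[[224,4,0],[0,0,-0.24],1],[[282,5,0],[0,0,-0.309],1],[[338,6,0],[0,0,-0.309],1],[[390,7,10],[0,0,-0.309],1],[[423,8,15],[0,0,-0.309],1],[[423,8,15],[0,0,-0.309],1],[[423,8,15],[0,0,-0.309],1]]'

```text
t: 10.42
tool_pos: [0.6224, 0.0151, 0.145]
tool_rot: [[0.039, 0.999, -0.0], [0.999, -0.039, -0.001], [-0.001, -0.0, -1.0]]
ft_force: [-0.6, -0.2, -2.7]
gripper_width: 0.68
```

```bash
python3 -c "
from h import *
go(626,14.5,62+6.7,-2.2)
im,d,c=shot('wrist');P=cloud(d,c);z=P[...,2]
U,V=np.meshgrid(np.arange(512),np.arange(384))
go(626,14.5,62+6.7,-2.2)
m=(z>.13)&(z<.18)&(V>140)&(V<300)&(U>185)&(U<325)
q=P[m]*1e3;zz=np.median(q[:,2]);print('plate z',zz)
q=q[abs(q[:,2]-zz)<3]
for x in (605,625,640):a=q[abs(q[:,0]-x)<2];print('far',x,a[:,1].max())
for y in (30,40,45):a=q[abs(q[:,1]-y)<2];print('x',y,a[:,0].min(),a[:,0].max())
m=(abs(z-.078)<.006)&(V<190)&(U>140)&(U<370);q=P[m]*1e3
for x in (600,625,650):a=q[abs(q[:,0]-x)<3];print('front',x,a[:,1].min() if len(a) else 0)
a=q[abs(q[:,1]-80)<3];print(a[:,0].min(),a[:,0].max())
"
```

```text
t 10.43 pos [622.4  15.1 145. ] shift [-0.4  3.7 76.3] turn [-0.     0.001 -0.   ] F [-0.6 -0.2 -2.7] w 0.68
t 10.47 pos [622.6  14.5 145.5] shift [ 0.3  3.4 76.8] turn [ 0.001  0.001 -0.002] F [ 0.4  0.5 -2.6] w 0.68
plate z 154.38549854664342
far 605 57.67510164714573
far 625 56.949087350923
far 640 56.42018747505482
x 30 585.0082320606475 652.4006396259155
x 40 592.7360770581225 652.9339339096792
x 45 592.9424776198531 652.6084813420912
front 600 68.36576971537505
front 625 67.38429079719022
front 650 66.41383682310372
561.7908378432525 691.0332535207248
```

>>> jog_arm --steps '[[[0.3,2,25],[0,0,0],1],[[0.3,2,50],[0,0,0],1],[[0.3,2,66],[0,0,0],1],[[0.3,2,73],[0,0,0],1],[[0.3,2,75],[0,0,0],1],[[0.3,2,75],[0,0,0],1]]'

```text
t: 11.22
tool_pos: [0.626, 0.0164, 0.0717]
tool_rot: [[0.038, 0.999, 0.003], [0.999, -0.038, -0.0], [-0.0, 0.003, -1.0]]
ft_force: [-0.2, 0.1, -2.1]
gripper_width: 0.677
```

>>> jog_arm --steps '[[[-0.5,-0.5,2],[0,0,0],1],[[-0.5,-0.5,3.5],[0,0,0],1],[[-0.5,-0.5,3.5],[0,0,0],1]]'

```text
t: 11.6
tool_pos: [0.6253, 0.016, 0.0687]
tool_rot: [[0.038, 0.999, 0.003], [0.999, -0.038, 0.0], [0.0, 0.003, -1.0]]
ft_force: [-1.8, 0.6, 5.7]
gripper_width: 0.678
```

Contact (force up by about 8 N). I release and rise.

>>> jog_arm --steps '[[[0,0,0],[0,0,0],0],[[0,0,0],[0,0,0],0],[[0,0,0],[0,0,0],0],[[0,0,0],[0,0,0],0],[[0,0,-25],[0,0,0],0],[[0,0,-75],[0,0,0],0],[[0,0,-110],[0,0,0],0],[[0,0,-110],[0,0,0],0]]'

```text
t: 12.6
tool_pos: [0.6268, 0.0159, 0.1806]
tool_rot: [[0.038, 0.999, 0.008], [0.999, -0.038, 0.001], [0.001, 0.008, -1.0]]
ft_force: [-1.3, 0.5, -0.4]
gripper_width: 1.002
```

```bash
python3 -c "
from h import *
im,d,c=shot('wrist');P=cloud(d,c);z=P[...,2];save('w4.png',im)
U,V=np.meshgrid(np.arange(512),np.arange(384))
q=P[(abs(z-.078)<.006)&(V<130)&(U>140)&(U<370)]*1e3;print('test z',np.median(q[:,2]))
m=(abs(z-.079)<.005)&(U>200)&(U<310)&(V>138)&(V<236)&(im.min(2)>80)
k,l,s,ce=cv2.connectedComponentsWithStats(m.astype(np.uint8));i=1+s[1:,4].argmax();m=l==i
q=P[m]*1e3;print(cv2.minAreaRect(q[:,:2].astype(np.float32)),np.median(q[:,2]),s[i])
A=np.c_[q[:,:2],np.ones(len(q))];print('tilt',np.linalg.lstsq(A,q[:,2],rcond=None)[0])
im,d,c=shot('top');P=cloud(d,c);z=P[...,2];np.savez('top2.npz',P=P,im=im)
m=(z>.096)&(z<.112)&(U>255)&(U<305)&(V>135)&(V<180)
q=(P[m][:,:2]*1000).astype(np.float32);print('block',cv2.minEnclosingCircle(q),cv2.fitEllipse(cv2.convexHull(q)))
go(627,14,170,-2.2)"
```

```text
test z 77.1334920059693
((624.8945922851562, 17.797523498535156), (80.02674102783203, 60.140892028808594), 87.91376495361328) 78.16977107858818 [ 217  148   70   87 5741]
tilt [-6.11383767e-04 -2.44508782e-03  7.85763626e+01]
block ((610.809814453125, -107.46793365478516), 49.838661193847656) ((609.7959594726562, -107.0770034790039), (96.49266052246094, 99.49665832519531), 158.21926879882812)
t 12.7 pos [624.5  16.2 177.2] shift [-2.1  2.6  7.2] turn [0.002 0.    0.001] F [-0.8  0.8  0. ] w 1.002
```

View pics/w4.png

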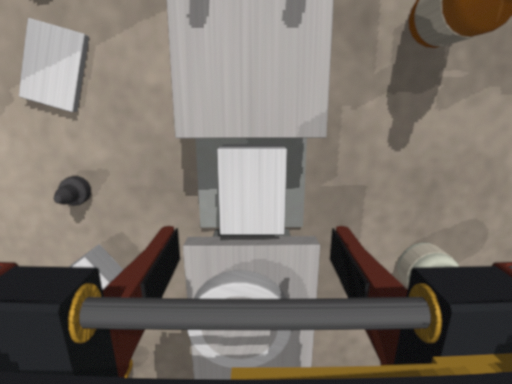

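The packing measures 78.2 mm on top against 77.1 for the test table in the same image, so it stands +1 mm. It is flat, square and within 1 mm of the gap's middle. The block sits at stand x ≈ -10, y ≈ -124. Next I go behind it with the fingers 60 mm apart.

```bash
python3 -c "
from h import *
go(607.8,-180,178,-2.1)"
```

```text
t 12.7 pos [624.5  16.2 177.2] shift [-196.7   -9.3   -0.8] turn [ 0.002  0.    -0.001] F [-0.8  0.8  0. ] w 1.002
```

>>> jog_arm --steps '[[[-50,-2,0],[0,0,0],0.32],[[-105,-5,0],[0,0,0],0.32],[[-155,-7,0],[0,0,0],0.32],[[-197,-9.3,0],[0,0,0],0.32],[[-197,-9.3,0],[0,0,0],0.32],[[-197,-9.3,0],[0,0,0],0.32]]'

```text
t: 13.45
tool_pos: [0.6075, -0.1794, 0.1762]
tool_rot: [[0.038, 0.999, -0.0], [0.999, -0.038, 0.001], [0.001, -0.0, -1.0]]
ft_force: [0.5, 0.1, -0.5]
gripper_width: 0.679
```

```bash
python3 -c "
from h import *
im,d,c=shot('wrist');P=cloud(d,c);z=P[...,2];save('w5.png',im)
U,V=np.meshgrid(np.arange(512),np.arange(384))
m=(z>.096)&(z<.112)
q=(P[m][:,:2]*1000).astype(np.float32);print(len(q));q=q[q[:,1]>-175]
print('block',cv2.minEnclosingCircle(q),cv2.fitEllipse(cv2.convexHull(q)))
q=P[(abs(z-.08)<.004)&(U>120)&(U<390)]*1e3
for y in (-100,-80,-60,-45):
  a=q[abs(q[:,1]-y)<3]; print(y,(a[:,0].min(),a[:,0].max()) if len(a) else 0)
go(607.8,-180,87,-2.1)"
```

```text
14107
block ((607.8763427734375, -107.3698501586914), 50.27416229248047) ((607.9251708984375, -107.32670593261719), (99.239501953125, 99.60863494873047), 99.74156188964844)
-100 (np.float64(661.3325873845153), np.float64(684.6909997789447))
-80 (np.float64(555.5598446274455), np.float64(685.6052986971205))
-60 (np.float64(556.2205794250399), np.float64(685.8325181479331))
-45 (np.float64(556.4305548591492), np.float64(686.910761307758))
t 13.5 pos [ 607.9 -178.6  176.4] shift [-1.5 -0.1 89.4] turn [ 0.    -0.001  0.   ] F [ 0.3  0.8 -1. ] w 0.678
```

View pics/w5.png

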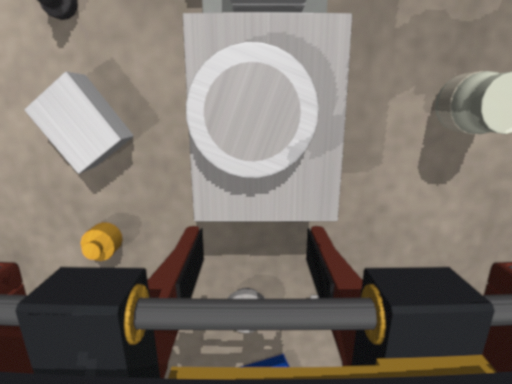

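The block is centred at pixel (252,110), the table edges are parallel, and the finger pair is clear behind it. I go down 90 mm beyond its rear rim.

>>> jog_arm --steps '[[[-1,-1.5,40],[0,0,0],0.32],[[-1,-1.5,70],[0,0,0],0.32],[[-1,-1.5,86],[0,0,0],0.32],[[-1,-1.5,90],[0,0,0],0.32],[[-1,-1.5,90],[0,0,0],0.32],[[-1,-1.5,90],[0,0,0],0.32]]'

```text
t: 14.25
tool_pos: [0.6075, -0.1817, 0.0888]
tool_rot: [[0.038, 0.999, 0.004], [0.999, -0.038, -0.001], [-0.001, 0.004, -1.0]]
ft_force: [-0.2, -0.3, 0.7]
gripper_width: 0.679
```

```bash
python3 -c "
from h import *
go(627.1,87,86,-2.1)"
```

```text
t 14.25 pos [ 607.5 -181.7   88.8] shift [269.2   9.4   2.7] turn [ 0.004  0.001 -0.001] F [-0.2 -0.3  0.7] w 0.679
```

>>> jog_arm --steps '[[[5,0,2],[0.002,0,0],0.32],[[11,0,2],[0.004,0,0],0.32],[[16,0,2],[0.004,0,0],0.32],[[20,0,2],[0.004,0,0],0.32],[[24,0,2],[0.004,0,0],0.32],[[28,0,2],[0.004,0,0],0.32],[[34,0.3,2],[0.004,0,0],0.32],[[41,0.6,2],[0.004,0,0],0.32],[[48,0.9,2],[0.004,0,0],0.32],[[55,1.2,2],[0.004,0,0],0.32]]'

```text
t: 15.5
tool_pos: [0.6101, -0.126, 0.0856]
tool_rot: [[0.038, 0.999, -0.002], [0.999, -0.038, -0.0], [-0.0, -0.002, -1.0]]
ft_force: [-0.8, -1.8, -0.2]
gripper_width: 0.684
```

```bash
cat > b.py <<'E'
from h import *
im,d,c=shot('top');P=cloud(d,c);z=P[...,2]
U,V=np.meshgrid(np.arange(512),np.arange(384))
m=(z>.095)&(z<.11)&(U>175)&(U<300)&(V>125)&(V<190)&(im.min(2)>120)
k,l,s,ce=cv2.connectedComponentsWithStats(m.astype(np.uint8));i=1+s[1:,4].argmax()
q=(P[l==i][:,:2]*1000).astype(np.float32);print('block',cv2.minEnclosingCircle(q),s[i],np.median(P[l==i][:,2]))
go(627.1,87,86,-2.1)
E
python3 b.py
```

```text
block ((632.87744140625, -40.91893768310547), 26.2747859954834) [252 142  10  16  45] 0.10368007536315416
t 15.55 pos [ 610.3 -124.7   85.6] shift [212.1   9.   -0.3] turn [-0.002 -0.001  0.   ] F [-1.  -2.4  0.6] w 0.677
```

In contact (about -2 N along y). The top camera is hidden by the arm, so I go on pushing steadily.

>>> jog_arm --steps '[[[7,0.3,0],[0,0,0],0.32],[[14,0.6,0],[0,0,0],0.32],[[21,0.9,0],[0,0,0],0.32],[[28,1.2,0],[0,0,0],0.32],[[35,1.5,0],[0,0,0],0.32],[[42,1.8,0],[0,0,0],0.32],[[49,2.1,0],[0,0,0],0.32],[[56,2.4,0],[0,0,0],0.32],[[63,2.7,0],[0,0,0],0.32],[[70,3,0],[0,0,0],0.32]]'

```text
t: 16.8
tool_pos: [0.6157, -0.0562, 0.0856]
tool_rot: [[0.038, 0.999, -0.002], [0.999, -0.038, -0.0], [-0.0, -0.002, -1.0]]
ft_force: [-0.3, -4.0, 1.1]
gripper_width: 0.679
```

>>> jog_arm --steps '[[[7,0.3,0],[0,0,0],0.32],[[14,0.6,0],[0,0,0],0.32],[[21,0.9,0],[0,0,0],0.32],[[28,1.2,0],[0,0,0],0.32],[[35,1.5,0],[0,0,0],0.32],[[42,1.8,0],[0,0,0],0.32],[[49,2.1,0],[0,0,0],0.32],[[56,2.4,0],[0,0,0],0.32],[[63,2.7,0],[0,0,0],0.32],[[70,3,0],[0,0,0],0.32]]'

```text
t: 18.05
tool_pos: [0.6213, 0.0137, 0.0855]
tool_rot: [[0.038, 0.999, -0.002], [0.999, -0.038, -0.0], [-0.0, -0.002, -1.0]]
ft_force: [0.9, -2.8, 0.1]
gripper_width: 0.684
```

```bash
cat > w.py <<'E'
from h import *
im,d,c=shot('wrist');P=cloud(d,c);z=P[...,2];save('w6.png',im)
m=(z>.098)&(z<.108)&(im.min(2)>90)
q=(P[m][:,:2]*1000).astype(np.float32);print(len(q),cv2.minEnclosingCircle(q),np.median(P[m][:,2]))
m=(z>.093)&(z<.106)&(im.max(2)<70)&(P[...,1]>.15);print('pins',m.sum(),P[m].min(0).round(3),P[m].max(0).round(3)) if m.any() else 0
go(627.1,87,86,-2.1)
E
python3 w.py
```

```text
32168 ((622.8247680664062, 63.269142150878906), 50.56291198730469) 0.10202389232325616
t 18.1 pos [621.5  15.1  85.5] shift [72.1  3.  -0.5] turn [-0.002 -0.001  0.   ] F [-0.  -1.8  0.2] w 0.677
```

View pics/w6.png

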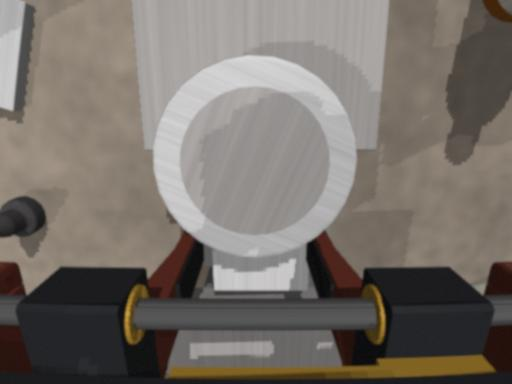

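The block (centre pixel (255,157)) bridges the packing and the test table, flat and cradled by both fingers. About 74 mm remain, with 3 mm sideways.

>>> jog_arm --steps '[[[7,0.3,0],[0,0,0],0.32],[[14,0.6,0],[0,0,0],0.32],[[21,0.9,0],[0,0,0],0.32],[[28,1.2,0],[0,0,0],0.32],[[35,1.5,0],[0,0,0],0.32],[[42,1.8,0],[0,0,0],0.32],[[49,2.1,0],[0,0,0],0.32],[[56,2.4,0],[0,0,0],0.32],[[61,2.7,0],[0,0,0],0.32],[[65,3,0],[0,0,0],0.32]]'

```text
t: 19.35
tool_pos: [0.6268, 0.0783, 0.0855]
tool_rot: [[0.038, 0.999, -0.002], [0.999, -0.038, -0.0], [-0.0, -0.002, -1.0]]
ft_force: [-0.5, -1.7, -1.5]
gripper_width: 0.681
```

```bash
python3 w.py
```

```text
31986 ((628.3460693359375, 139.30421447753906), 63.72584915161133) 0.10135156662351157
pins 420 [0.587 0.172 0.093] [0.671 0.186 0.101]
t 19.4 pos [626.9  78.9  85.5] shift [ 8.1 -0.1 -0.5] turn [-0.002 -0.    -0.001] F [-0.3 -1.1 -1.8] w 0.681
```

>>> jog_arm --steps '[[[1.5,0,0],[0,0,0],0.32],[[3,0,0],[0,0,0],0.32],[[4.5,0,0],[0,0,0],0.32],[[6,0,0],[0,0,0],0.32],[[7,0,0],[0,0,0],0.32],[[8,0,0],[0,0,0],0.32]]'

```text
t: 20.15
tool_pos: [0.6271, 0.086, 0.0856]
tool_rot: [[0.038, 0.999, -0.002], [0.999, -0.038, -0.0], [-0.0, -0.002, -1.0]]
ft_force: [0.2, -1.5, -0.3]
gripper_width: 0.682
```

>>> jog_arm --steps '[[[1,0,0],[0,0,0],0.32],[[2,0,0],[0,0,0],0.32],[[2,0,0],[0,0,0],0.32]]'

```text
t: 20.52
tool_pos: [0.6271, 0.0872, 0.0855]
tool_rot: [[0.039, 0.999, -0.002], [0.999, -0.039, -0.001], [-0.001, -0.002, -1.0]]
ft_force: [-1.2, -4.2, -1.8]
gripper_width: 0.679
```

>>> jog_arm --steps '[[[1,0,0],[0,0,0],0.32],[[1.5,0,0],[0,0,0],0.32],[[1.5,0,0],[0,0,0],0.32]]'

```text
t: 20.9
tool_pos: [0.627, 0.0874, 0.0855]
tool_rot: [[0.04, 0.999, -0.002], [0.999, -0.04, -0.002], [-0.002, -0.002, -1.0]]
ft_force: [-1.8, -7.6, -1.0]
gripper_width: 0.681
```

The force builds without motion, so the block is at a stop. I check whether it touches both pins.

```bash
python3 - <<'E'
from h import *
im,d,c=shot('wrist');P=cloud(d,c);z=P[...,2];save('w7.png',im)
m=(z>.098)&(z<.107)&(im.min(2)>100)
k,l,s,ce=cv2.connectedComponentsWithStats(cv2.morphologyEx(m.astype(np.uint8),cv2.MORPH_OPEN,np.ones((5,5),np.uint8)));i=1+s[1:,4].argmax()
q=(P[l==i][:,:2]*1000).astype(np.float32);C,r=cv2.minEnclosingCircle(q);print(C,r,cv2.fitEllipse(cv2.convexHull(q)))
m=(z>.097)&(z<.103)&(im.max(2)<70)&(P[...,1]>.15)
for s_ in (-1,1):
    a=P[m&((P[...,0]-.63)*s_>0)]*1e3
    p,rr=cv2.minEnclosingCircle(a[:,:2].astype(np.float32)); print('pin',p,rr,np.hypot(p[0]-C[0],p[1]-C[1]),len(a))
q=P[(abs(z-.078)<.003)&(im.min(2)>70)]*1e3
for y in (145,160,180,195):
  a=q[abs(q[:,1]-y)<2]; print(y,(a[:,0].min(),a[:,0].max()) if len(a) else 0)
go(627,77,86,-2.1)
E
```

```text
(628.6056518554688, 137.35801696777344) 49.84566116333008 ((628.5403442382812, 137.32958984375), (98.5992202758789, 99.19343566894531), 6.475892066955566)
pin (595.1895751953125, 181.1990966796875) 6.830231189727783 55.12417300662062 98
pin (663.724609375, 178.18710327148438) 6.776891708374023 53.85494838596094 87
145 (np.float64(563.9559458877952), np.float64(693.6433128604202))
160 (np.float64(564.2324797314286), np.float64(694.3262302952268))
180 (np.float64(565.0422639419091), np.float64(695.0086590944604))
195 (np.float64(565.851567755908), np.float64(695.6326679047046))
t 20.95 pos [627.   87.4  85.5] shift [-10.4   0.4  -0.5] turn [-0.002  0.002 -0.003] F [-0.3 -6.  -1.3] w 0.685
```

View pics/w7.png

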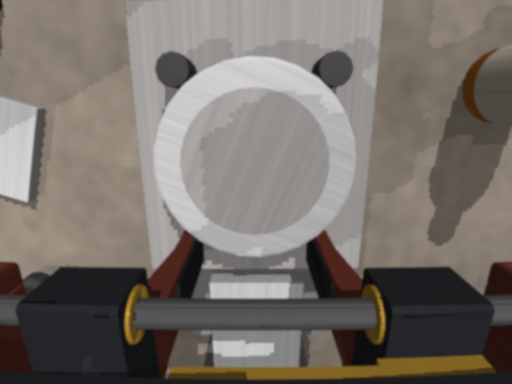

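Both pins (174,70) and (333,69) touch the block symmetrically. Its centre (628.6, 137.4) compares with a nest of about (628.5, 137). I back off straight, then rise.

>>> jog_arm --steps '[[[-2,0,0],[0,0,0],0.32],[[-8,0,0],[0,0,0],0.32],[[-18,0,0],[0,0,0],0.32],[[-20,0,-15],[0,0,0],0.32],[[-20,0,-60],[0,0,0],0.32],[[-20,0,-100],[0,0,0],0.32],[[-20,0,-100],[0,0,0],0.32],[[-20,0,-100],[0,0,0],0.32]]'

```text
t: 21.95
tool_pos: [0.6264, 0.0698, 0.1857]
tool_rot: [[0.038, 0.999, -0.002], [0.999, -0.038, 0.0], [0.0, -0.002, -1.0]]
ft_force: [-0.2, 0.5, -1.0]
gripper_width: 0.683
```

```bash
python3 - <<'E'
from h import *
im,d,c=shot('wrist');P=cloud(d,c);z=P[...,2];save('w8.png',im)
m=(z>.098)&(z<.107)&(im.min(2)>100)
k,l,s,ce=cv2.connectedComponentsWithStats(cv2.morphologyEx(m.astype(np.uint8),cv2.MORPH_OPEN,np.ones((5,5),np.uint8)));i=1+s[1:,4].argmax()
b=P[l==i]*1e3;print('block',cv2.minEnclosingCircle(b[:,:2].astype(np.float32)),np.median(b[:,2]))
m=(z>.097)&(z<.103)&(im.max(2)<70)&(P[...,1]>.15)
for s_ in (-1,1):
    a=P[m&((P[...,0]-.63)*s_>0)]*1e3; print('pin',cv2.minEnclosingCircle(a[:,:2].astype(np.float32)))
m=(abs(z-.079)<.004)&(P[...,1]<.064)&(P[...,1]>-.03)&(im.min(2)>80)
k,l,s,ce=cv2.connectedComponentsWithStats(m.astype(np.uint8));i=1+s[1:,4].argmax()
b=P[l==i]*1e3;print('plate',cv2.minAreaRect(b[:,:2].astype(np.float32)),np.median(b[:,2]),s[i])
go(627,67,186,-2.1)
E
```

```text
block ((628.6575317382812, 137.2686767578125), 50.095645904541016) 101.32894624857921
pin ((595.5339965820312, 178.88629150390625), 5.818943977355957)
pin ((663.7410278320312, 176.4530029296875), 5.830831050872803)
plate ((624.893310546875, 17.60622787475586), (80.74461364746094, 60.224117279052734), 87.77173614501953) 78.21029694443793 [ 224  205   64   77 4743]
t 22.0 pos [626.   69.7 185. ] shift [-2.7  1.1 -1. ] turn [-0.003  0.    -0.001] F [ 0.7 -0.6  0.2] w 0.679
```

View pics/w8.png

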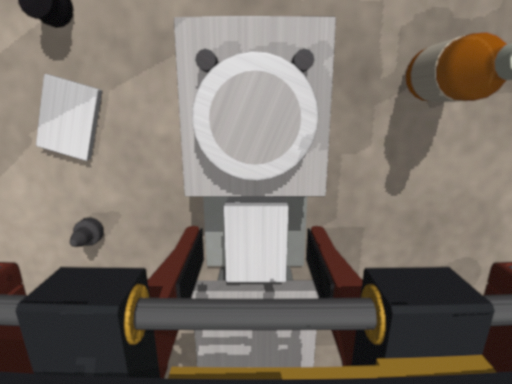

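The block (255,115) rests against both pins and the packing (224–288, 205–282) is unmoved. The robot is clear, so I hand in.

```bash
python3 -c "
from cell import arm
print(arm.job_done())"
```

```text
the job is handed in; nothing more can be done
None
```

I built up the gap's anvil with the 25 mm and 17 mm plates, then slid the block against both stop pins. I handed the job in at about 22 s of the 72 s allowed. The hand-in gives no verdict, so what follows rests on my own last checks.

- **Plate choice:** The anvil in the gap measured 37.5 mm, so it is the high one and needs 42 mm of plates. I laid the 25 mm plate first and the 17 mm plate on top.
- **Packing:** After the push its top was about 1 mm above the test table. It was flat, square and within about 1 mm of the gap's middle.
- **Block:** I pushed it with two fingers 60 mm apart until the force built up without motion. It measured about 0.3 mm from my estimate of the nest, still touching both pins after I backed off. It lies at test-table height; I did not measure its tilt separately.
- **Bystanders:** The arm never came near the loupe, the indenter or the weight, but I did not measure their positions again.
- **Disagreements:** The top and wrist cameras differed by about 2 mm in x, so I used the wrist camera for the final placing. One block check from the top camera failed because the arm hid the block; I used the wrist camera for that too.

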